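Fit the change gear on the splined drive spindle

ROBOT

A 6-joint arm with a two-finger parallel gripper is mounted at the origin on a cart in front of the work surface, level with it; the furniture and walls round the work are solid. World frame = base frame: x ahead of the robot, y to its left, z up, the work surface at z = 0. Lengths are in m, angles in rad, forces in N, time in s.
With the tool pointing down it reaches from about 0.35 to 0.85 m from the base axis. Payload 8.1 kg.
Tool frame: the origin (TCP) lies between the finger pads; the fingertips stand 11 mm ahead of it and the grasp point (between the pads) lies 8 mm behind it (tips_ahead is the z of the fingertips in the tool frame, in m); z points along the fingers, y is the line along which they close (so a half turn about z gives the same grasp; the last joint's range is limited). The gripper opens to 93 mm and grips with 3 to 60 N. Pads are 15 mm wide; open, the fingers measure 128 mm over their backs; the gripper's body (75 mm by 188 mm) begins 65 mm behind the grasp point.
Start: joints at [-1.311, 0.13, 1.488, -0, 1.523, -0.085], TCP at [0.203, -0.565, 0.23] pointing down, gripper open.
Joint ranges: [-2.96, 2.96], [-0.89, 2.26], [0.02, 2.5], [-1.34, 4.48], [0, 2.73], [-2.66, 2.66]. Speed limits (rad/s): [2.39, 2.39, 2.79, 3.14, 3.14, 3.14].

INTERFACE

Orientations are given as a rotation vector (axis times angle).
In Python, from plant import read_state, read_camera, close_job, tips_ahead gives the robot as it stands. The module is installed in compiled form; this text tells all that it offers.
- The arm moves only by the tool move_arm, never from a script. Its argument "plan" is a list of rows, each a list of 7 numbers: the turn, a rotation vector about the tool's x, y, z in units of 6 degrees (1.0 is 6 degrees), then the shift along the tool's x, y, z in units of 25 mm (1.0 is 25 mm), then the finger opening in mm, from 0 to 93. A call has exactly 10 rows; each row shifts and turns the commanded pose from where the row before left it, along the tool's axes as they then stand; what a row does not reach is not made up. A row lasts 1/10 s, in which the tool goes at most 50 mm and 8.59 degrees, less where a joint would pass 70% of its speed; a pose out of reach is approached as far as the arm can. A call is refused whole if a number of a shift passes 1 or a number of a turn 1, either way. A call with a gripper value outside its range is refused whole. The fingers move at their own pace and stop on an object; "force" is the grip in N (left out, the last holds). Time passes only in rows, so rows that do not move let the fingers close, or fill a call up. It gives the time, the measured TCP pose, the force, the opening and the grip force at its end, in the units of the state.
- read_state(): the state, without advancing time (a new reading comes with each control period).
- read_camera(name): name is "side" or "top"; returns a dict with "frame" (480x640x3 uint8, red, green, blue), "z_map" (480x640 float32, m along the optical axis (not along the pixel's ray), 0 where there is no reading), "fx", "fy", "cx", "cy" (pixels), "distortion" ([k1, k2, p1, p2, k3] as OpenCV has them; the pictures are not rectified), "rvec" (rotation vector, rad) and "tvec" (3), from world to camera coordinates, as OpenCV has them. Camera axes: x right, y down, z forward; pixel columns grow to the right and rows downward; lengths in m; the calibration is good to about 2 mm. A picture is of the moment at which its call begins.
- close_job(): hands the job in; it is judged then, once.
The state is a dict: "t": time; "q": joint angles; "dq": joint speeds; "joint_torque": joint torques, N m; "tool_pos": TCP position; "orientation": TCP orientation; "force": force on the tool from outside, world axes, zero at the start; "wrist_torque": the same for the moment, N m; "opening": finger opening in m; "gripper_force": force on a finger pad.
Only numpy, scipy, OpenCV 4.12 (cv2) and the standard library are available. Lean on these libraries where they do the work, as an engineer would, in place of code of your own. Each camera call takes 0.05 s, during which the arm holds its last target. There are 200 camera calls.

TASK

Take the gear out of the rack by its rim, lay it flat on the bench with its hexagonal boss up and let go of it. Then take it again by the boss, set it over the spindle of the drive unit, turn it until the wide slot in its bore finds the wide spline, and let it slide down fully home on the shoulder; let go. Leave the beaker, the pen pot and the tape roll where they stand.

Things in the scene. Friction and masses are not known exactly. Their poses are not given: they have to be found in the camera images.
- gear: Bare aluminium spur gear, 0.4 kg: disc 124 mm over the teeth (110 mm at their roots), 12 mm thick, hexagonal boss on one face. Origin: on the bore axis in the flat face without boss. z = axis, towards the boss; +x = middle of the bore's one wide slot. It starts standing on edge in the rack, boss towards the robot, x up, upper half free.
- rack: Fixed black rack, 46 x 152 x 62 mm (x, y, z). Origin: centre of its underside. Its slot along y, floor 8 mm above the bench, holds the lower half of the gear standing on edge, which lifts out straight up. It stands left or right of the middle, the drive on the other side; the bench between them is free.
- seat (a point): Centre of the shoulder (68 mm across) of the drive's spindle, 48 mm above the bench; fixed. The gear's origin is here when home. z up; +x over the small dark rib on the grey housing (130 x 130 x 40 mm). On the shoulder: six splines 60 degrees apart, 48 mm across tips, five 6 mm wide, 12 mm tall, and a wide master 14 mm wide, 20 mm tall, on which the gear first rests.
- beaker: White plastic beaker, 91 x 95 x 115 mm, bystander. Origin: centre of its underside, z up.
- pots: Black pot with pens, 83 mm across, 147 mm tall, bystander. Origin: centre of its underside, z up.
- tape: Roll of tape lying flat, 104 mm across, 25 mm tall, bystander. Origin: centre of its underside, z up.
- boss_top (a point): Centre of the boss's open end, 40 mm along the gear's z from its origin; axes as the gear's. The boss is 62 mm across flats, 28 mm tall; its flats face along x and every 60 degrees from it. Bore: six slots 60 degrees apart, 51 mm across slot bottoms, five 10.4 mm wide, the one at +x 16.4 mm; the lands between (full length) leave a 38 mm round passage.
- spindle_top (a point): Top of the spindle, 62 mm above the shoulder; axes as seat. Its round core, 36 mm across (22 mm at the tapered upper 12 mm), centres the gear. It turns stiffly (0.4 N m). The master spline points somewhere within 57 degrees either side of the rib: not given, look or feel. Play when met about 3 degrees each way; the gear then slides down by its weight.

How it is judged:
On the way:
1. the gear lies flat on the bench, boss up, and is let go (angle between gear's own z axis and vertical below 0.08 rad and height (world z) of gear below 0.006 m and contact force between the fingers and gear below 0.3 N), for 0.2 s.
At the end, for the whole second after the job is handed in: The gear is on the spindle with its splines meshed, its flat face on the shoulder (within 3 mm in height, 4 mm off the axis, 3.4 degrees of level), boss up, at rest and let go (z of gear in the frame of seat between -0.003 and 0.003 m and horizontal distance between gear and seat below 0.004 m and angle between gear's own z axis and vertical below 0.06 rad and linear speed of gear below 0.02 m/s and contact force between the fingers and gear below 0.3 N); the robot touches nothing.
It fails at once if the beaker is moved from its place (30 mm) (distance of beaker from where it was at the start of the episode above 0.03 m).
It fails at once if the pen pot is moved from its place (30 mm) (distance of pots from where it was at the start of the episode above 0.03 m).
It fails at once if the tape roll is moved from its place (30 mm) (distance of tape from where it was at the start of the episode above 0.03 m).
It also fails if it takes over 69 s, if anything falls off the work surface, if the arm or the gripper's body presses on something with over 40 N, if the wrist force passes 120 N, or if a joint passes its speed limit or range.

## Working session

There is one attempt and no reset: what is moved stays moved. The work goes in short steps, Python scripts to look and compute and a tool call to move; the robot and the scene stay as the last step left them, time stands still between calls to the robot, and variables do not carry over. Pictures are saved under pics/ and viewed, at most 10 in all, crops included, and the job is handed in when it is done.

Besides the shell and the picture viewer there is one more tool, called after "Request:" as a command line: name --pt "numbers of a row" for each row, then --argument value for the rest. move_arm: Moves the arm, as the interface text tells. Its arguments: {"type":"object","properties":{"plan":{"type":"array","items":{"type":"array","items":{"type":"number"}}},"force":{"type":"number"}},"required":["plan"]}

```bash
mkdir -p pics; ls; cat > h.py <<'E'
import numpy as np, cv2
from plant import read_state, read_camera
def cam(n):
    c=read_camera(n); c['K']=np.array([[c['fx'],0,c['cx']],[0,c['fy'],c['cy']],[0,0,1.]])
    c['D']=np.array(c['distortion'],float); c['R']=cv2.Rodrigues(np.array(c['rvec'],float))[0]; c['t']=np.array(c['tvec'],float).ravel()
    return c
def save(c,name): cv2.imwrite('pics/'+name,c['frame'][:,:,::-1])
def cloud(c):
    h,w=c['z_map'].shape
    uv=np.stack(np.meshgrid(np.arange(w),np.arange(h)),-1).reshape(-1,1,2).astype(np.float64)
    n=cv2.undistortPoints(uv,c['K'],c['D']).reshape(h,w,2)
    z=c['z_map'].astype(float)
    P=np.dstack([n*z[...,None],z])
    W=(P-c['t'])@c['R']; W[z<=0]=np.nan
    return W
def onplane(c,uv,z):
    n=cv2.undistortPoints(np.array(uv,float).reshape(-1,1,2),c['K'],c['D']).reshape(-1,2)
    d=np.c_[n,np.ones(len(n))]@c['R']; o=-c['R'].T@c['t']
    return o+d*((z-o[2])/d[:,2])[:,None]
def proj(c,P): return cv2.projectPoints(np.array(P,float).reshape(-1,1,3),np.array(c['rvec'],float),c['t'],c['K'],c['D'])[0].reshape(-1,2)
E
python3 - <<'E'
from h import *
print(read_state())
for n in('side','top'):
    c=cam(n); save(c,n+'0.png'); np.savez('/tmp/'+n+'0.npz',**{k:v for k,v in c.items()}); print(n,-c['R'].T@c['t'],c['R'][2])
E
```

```text
pics
{'t': 0.0, 'q': array([-1.31141239e+00,  1.31100671e-01,  1.48925986e+00,  1.97151234e-05,
        1.52300023e+00, -8.53990997e-02]), 'dq': array([-3.05536250e-05, -4.01557463e-04,  7.53165388e-04,  3.96051299e-04,
        6.50313693e-04, -4.32407798e-04]), 'joint_torque': array([-7.60952280e-04, -5.59836459e+01, -4.91768754e+01,  7.67340674e-02,
        3.49327130e-02, -1.42494864e-04]), 'tool_pos': array([ 0.20268546, -0.56415761,  0.22863423]), 'orientation': array([-3.09328917e+00, -5.38601434e-01,  2.10369442e-04]), 'force': array([-1.18149818,  0.31746887,  1.05479813]), 'wrist_torque': array([-0.03717508, -0.04277046, -0.02123982]), 'gripper_force': 0.0, 'opening': 0.09292510189900645}
side [0.14755719 0.67204284 0.57642737] [ 0.49871459 -0.7241247  -0.47636873]
top [ 0.48572744 -0.07091605  1.23633723] [ 0.1450521   0.00267059 -0.98942041]
```

View pics/side0.png

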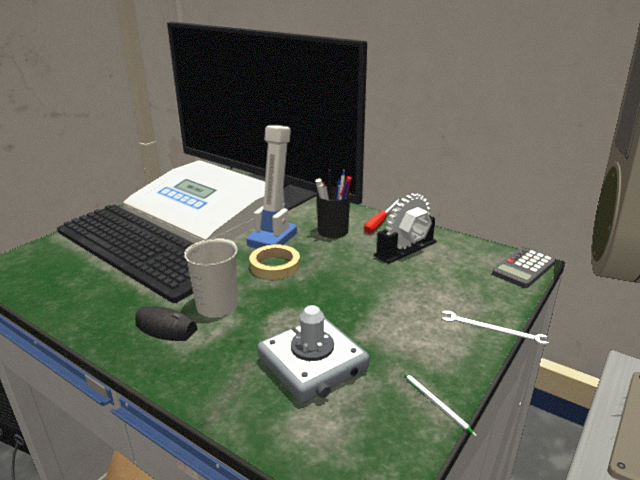

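View pics/top0.png

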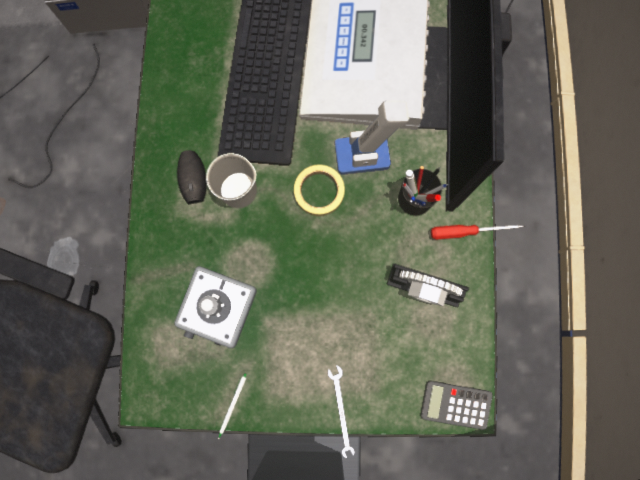

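The overview shows the gear in the rack at top-view px (430,285), the drive at (215,307), the tape at (319,190), the beaker at (231,180) and the pots at (420,192). Next I'll measure from depth and look at crops.

```bash
python3 - <<'E'
from h import *
cs={}
for n in('top','side'):
    d=np.load(f'/tmp/{n}0.npz'); c={k:d[k] for k in d.files}; cs[n]=c
c=cs['top'];W=cloud(c)
def stat(m,name):
    P=W[m]; print(name,len(P),P.min(0).round(4),P.max(0).round(4))
def box(u0,v0,u1,v1,z0,z1):
    m=np.zeros(W.shape[:2],bool); m[v0:v1,u0:u1]=1
    return m&(W[...,2]>z0)&(W[...,2]<z1)
def rect(m,name):
    P=W[m][:,:2].astype(np.float32); r=cv2.minAreaRect(P*1000); print(name,len(P),r)
bench=W[350:370,200:400,2];print('bench z',np.nanmedian(bench))
rect(box(160,255,270,360,.034,.045),'drive top')
rect(box(160,255,270,360,.1,.125),'spindle')
stat(box(160,255,270,360,.1,.125),'sp')
rect(box(160,255,270,360,.045,.052),'shoulder')
rect(box(375,250,480,315,.07,.14),'gear')
stat(box(375,250,480,315,.07,.14),'gear')
rect(box(375,250,480,315,.05,.065),'rack top')
for nm,b in dict(beaker=(205,145,265,215),pots=(390,160,450,225),tape=(290,160,350,220)).items():
    stat(box(*b,.012,.2),nm)
a=cv2.resize(c['frame'][245:370,160:280],None,fx=5,fy=4.8,interpolation=cv2.INTER_CUBIC)
f=cs['side']['frame']
b=cv2.resize(f[295:405,250:380],None,fx=6,fy=6,interpolation=cv2.INTER_CUBIC)
cv2.imwrite('pics/drvside.png',b[:600,:,::-1])
cv2.imwrite('pics/drvtop.png',a[:,:,::-1])
E
```

```text
bench z 0.0011867150198482687
drive top 3021 ((528.6546630859375, 154.46253967285156), (127.93779754638672, 136.37400817871094), 70.3389663696289)
spindle 227 ((530.4678955078125, 153.1697235107422), (30.22150230407715, 32.92214584350586), 45.217655181884766)
sp 227 [0.5147 0.1397 0.1   ] [0.5483 0.1705 0.1134]
shoulder 477 ((530.3421020507812, 149.6712646484375), (101.76972198486328, 115.09654235839844), 68.84416198730469)
gear 1066 ((568.6353759765625, -260.2930908203125), (122.76473999023438, 40.094818115234375), 72.23323822021484)
gear 1066 [ 0.5407 -0.3242  0.07  ] [ 0.6059 -0.2049  0.1354]
rack top 450 ((574.960693359375, -262.86383056640625), (152.2560577392578, 51.94482421875), 72.76778411865234)
beaker 2084 [0.7297 0.0665 0.0121] [0.8679 0.19   0.1212]
pots 1708 [ 0.721  -0.3054  0.0121] [ 0.8399 -0.1923  0.1494]
tape 1144 [ 0.7233 -0.1084  0.0121] [0.8377 0.0133 0.0311]
```

View pics/drvtop.png

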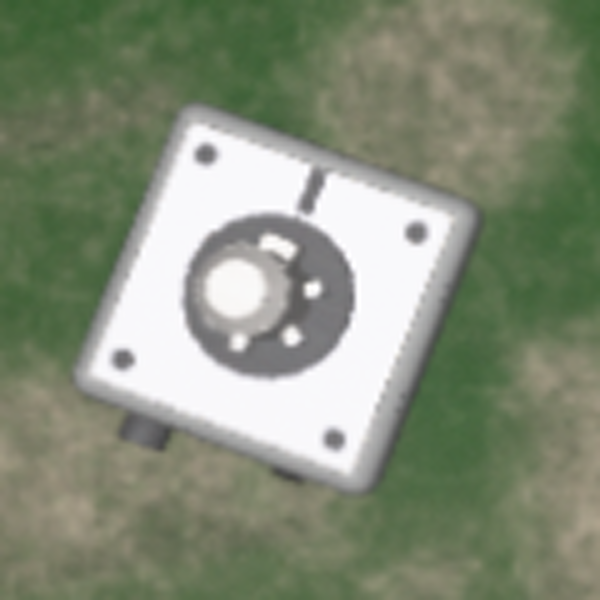

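View pics/drvside.png

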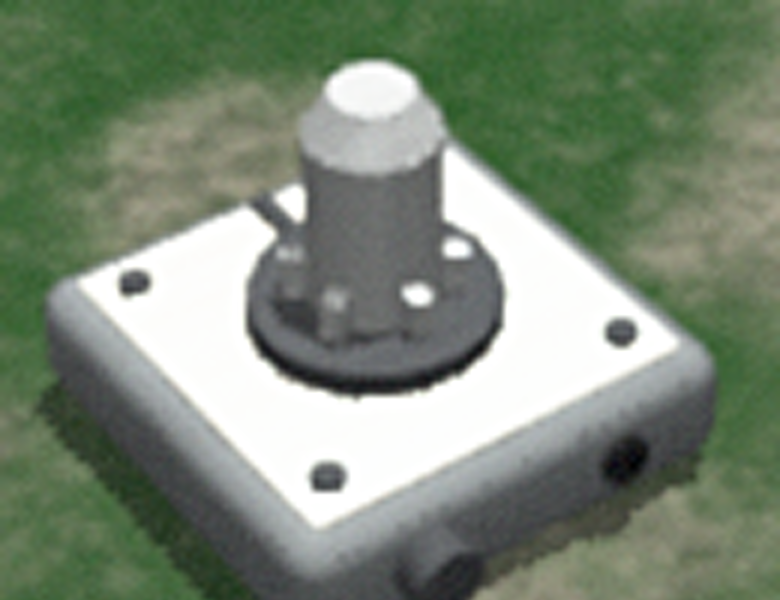

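The master spline (the large white patch) is at drvtop crop (278,247), which is top px (215.6,296.5). Small splines are at (313,289), (291,336) and (238,343), and the rib is at (313,190). Now I'll get precise numbers.

```bash
python3 - <<'E'
from h import *
cs={}
for n in('top','side'):
    d=np.load(f'/tmp/{n}0.npz'); cs[n]={k:d[k] for k in d.files}
c=cs['top']
full=lambda p:(160+(p[0]+.5)/5-.5,245+(p[1]+.5)/4.8-.5)
M=onplane(c,[full((278,247))],.068)[0]
S=onplane(c,[full(p) for p in((313,289),(291,336),(238,343))],.060)
sh=onplane(c,[full((270,294))],.048)[0]
top=onplane(c,[full((235,287))],.110)[0]
rib=onplane(c,[full((306,210)),full((319,170))],.041)
f=c['frame'];hsv=cv2.cvtColor(f,cv2.COLOR_RGB2HSV)
# shoulder dark disc
m=np.zeros(f.shape[:2],np.uint8);m[285:326,194:234]=1
dk=((f.max(2)<150)&(m>0)).astype(np.uint8)
cnt=max(cv2.findContours(dk,0,1)[0],key=cv2.contourArea);e=cv2.minEnclosingCircle(cnt);print('disc px',e,onplane(c,[e[0]],.048))
# bright plate
w=((f.min(2)>215)).astype(np.uint8);w[:250]=0;w[360:]=0;w[:,:160]=0;w[:,270:]=0
cnt=max(cv2.findContours(w,0,1)[0],key=cv2.contourArea);P=onplane(c,cnt.reshape(-1,2),.04)
print('plate',cv2.minAreaRect((P[:,:2]*1000).astype(np.float32)))
print('M',M,'S',S,'sh',sh,'top',top,'rib',rib,sep='\n')
for ctr in(sh,top):
    for q in [M,*S]: print(np.degrees(np.arctan2(q[1]-ctr[1],q[0]-ctr[0])).round(1),np.linalg.norm((q-ctr)[:2]).round(4))
# gear: planes from side cloud
ang=np.radians(72.23+90); z=np.array([np.cos(ang),np.sin(ang)]); y=np.array([z[1],-z[0]])
for n in cs:
    W=cloud(cs[n]);b=(abs(W[...,0]-.575)<.09)&(abs(W[...,1]+.263)<.09)&(W[...,2]>.075)&(W[...,2]<.15);P=W[b]
    s=P[:,:2]@z; u=P[:,:2]@y
    print(n,len(P),'s range',np.percentile(s,[1,5,50,95,99]).round(4),'u',np.percentile(u,[1,99]).round(4),'ztop',np.percentile(P[:,2],99.5))
    h,ed=np.histogram(s,bins=np.arange(-.70,-.55,.003));print([(round(a,3),int(k)) for a,k in zip(ed,h) if k>5])
    b2=P[:,2]>.118; print('top slab s',np.percentile(s[b2],[2,50,98]).round(4),'u mid',np.percentile(u[b2],[2,98]).round(4))
    # plane fit of boss end + disc face
    for it in range(1):
        k=h.argmax();sel=abs(s-ed[k]-.0015)<.004;Q=P[sel];ctr=Q.mean(0);nn=np.linalg.svd(Q-ctr,full_matrices=False)[2][2];print('plane',ctr,nn,len(Q))
print('z',z,'y',y)
E
```

```text
disc px ((213.3648681640625, 306.229736328125), 16.83063507080078) [[0.53146145 0.15304849 0.048     ]]
plate ((531.524658203125, 154.20022583007812), (112.28047943115234, 112.45960998535156), 70.69361114501953)
M
[0.55026363 0.14645574 0.068     ]
S
[[0.5341597  0.1336467  0.06      ]
 [0.51510723 0.14154195 0.06      ]
 [0.51175552 0.16212899 0.06      ]]
sh
[0.53220428 0.15261177 0.048     ]
top
[0.53213855 0.15416858 0.11      ]
rib
[[0.56716385 0.14093028 0.041     ]
 [0.58369225 0.13639384 0.041     ]]
-18.8 0.0191
-84.1 0.0191
-147.1 0.0204
155.0 0.0226
-23.1 0.0197
-84.4 0.0206
-143.4 0.0212
158.7 0.0219
top 1020 s range [-0.6404 -0.6392 -0.6285 -0.6037 -0.6015] u [-0.1303 -0.0165] ztop 0.13277479064832062
[(np.float64(-0.643), 22), (np.float64(-0.64), 97), (np.float64(-0.637), 110), (np.float64(-0.634), 101), (np.float64(-0.631), 203), (np.float64(-0.628), 53), (np.float64(-0.625), 54), (np.float64(-0.622), 55), (np.float64(-0.619), 56), (np.float64(-0.616), 52), (np.float64(-0.613), 54), (np.float64(-0.61), 52), (np.float64(-0.607), 49), (np.float64(-0.604), 60)]
top slab s [-0.6402 -0.6341 -0.6284] u mid [-0.1093 -0.0393]
plane [ 0.57766446 -0.26120865  0.10721127] [-0.95081112  0.30543875  0.05162742] 336
side 973 s range [-0.6403 -0.6376 -0.6293 -0.6026 -0.6005] u [-0.1277 -0.0152] ztop 0.1311455192752984
[(np.float64(-0.643), 13), (np.float64(-0.64), 49), (np.float64(-0.637), 56), (np.float64(-0.634), 158), (np.float64(-0.631), 330), (np.float64(-0.628), 62), (np.float64(-0.625), 28), (np.float64(-0.622), 26), (np.float64(-0.619), 22), (np.float64(-0.616), 31), (np.float64(-0.613), 34), (np.float64(-0.61), 32), (np.float64(-0.607), 44), (np.float64(-0.604), 72), (np.float64(-0.601), 16)]
top slab s [-0.64   -0.6318 -0.6275] u mid [-0.1058 -0.0391]
plane [ 0.57956504 -0.25579355  0.10373141] [ 0.95554521 -0.29474592  0.00762846] 528
z [-0.95228932  0.30519673] y [0.30519673 0.95228932]
```

Gear disc middle is at (0.582,-0.263), axis yaw 162.2°. Seat is at about (0.531,0.154), master spline yaw about -22.4°. Moving over the gear.

Request:
move_arm --pt "0 0 -0.873 0 0 0 93" --pt "0 0 -0.873 0 0 0 93" --pt "0 0 -0.873 0 0 0 93" --pt "0 0 -0.873 0 0 0 93" --pt "0 0 -0.873 0 0 0 93" --pt "0 0 -0.873 0 0 0 93" --pt "0 0 -0.873 0 0 0 93" --pt "0 0 -0.873 0 0 0 93" --pt "0 0 -0.873 0 0 0 93" --pt "0 0 -0.873 0 0 0 93" --force 60

```text
t: 1.1
tool_pos: [0.2027, -0.5644, 0.229]
orientation: [-2.535, -1.854, -0.001]
force: [0.1, 0.5, 0.0]
opening: 0.0931
gripper_force: 0.0
```

Request:
move_arm --pt "0 0 0 0.85 0.55 0 93" --pt "0 0 0 0.85 0.55 0 93" --pt "0 0 0 0.85 0.55 0 93" --pt "0 0 0 0.85 0.55 0 93" --pt "0 0 0 0.85 0.55 0 93" --pt "0 0 0 0.85 0.55 0 93" --pt "0 0 0 0.85 0.55 0 93" --pt "0 0 0 0.85 0.55 0 93" --pt "0 0 0 0.85 0.55 0 93" --pt "0 0 0 0.85 0.55 0 93"

```text
t: 2.1
tool_pos: [0.3994, -0.4036, 0.2291]
orientation: [-2.539, -1.849, 0.0]
force: [0.5, 0.2, 0.5]
opening: 0.0929
gripper_force: 0.0
```

Request:
move_arm --pt "0 0 0 0.85 0.6 0 93" --pt "0 0 0 0.85 0.6 0 93" --pt "0 0 0 0.85 0.6 0 93" --pt "0 0 0 0.85 0.6 0.2 93" --pt "0 0 0 0.85 0.6 0.4 93" --pt "0 0 0 0.85 0.6 0.5 93" --pt "0 0 0 0.85 0.6 0.5 93" --pt "0 0 0 0.85 0.6 0.4 93" --pt "0 0 0 0.6 0.2 0 93" --pt "0 0 0 0.2 0 0 93"

```text
t: 3.1
tool_pos: [0.5765, -0.2606, 0.1791]
orientation: [-2.537, -1.851, 0.001]
force: [0.1, 0.2, 0.4]
opening: 0.0929
gripper_force: 0.0
```

```bash
cat >> h.py <<'E'
from scipy.spatial.transform import Rotation as Ro
def Rd(yaw_y):  # tool down, tool y at world yaw (deg)
    a=np.radians(yaw_y); y=np.array([np.cos(a),np.sin(a),0]); z=np.array([0,0,-1.]); return np.c_[np.cross(y,z),y,z]
def delta(p,R):
    s=read_state(); R0=Ro.from_rotvec(s['orientation']).as_matrix(); 
    print('t',round(s['t'],2),'q',np.degrees(s['q']).round(1),'p',s['tool_pos'].round(4),'open',round(s['opening'],4),'gf',round(s['gripper_force'],1),'F',s['force'].round(1),'T',s['wrist_torque'].round(2))
    print('y',R0[:,1].round(3),'z',R0[:,2].round(3))
    print('shift units',(R0.T@(np.array(p)-s['tool_pos'])/.025).round(2),'turn units',(np.degrees(Ro.from_matrix(R0.T@R).as_rotvec())/6).round(2))
E
python3 -c "
from h import *
delta([.582,-.263,.116],Rd(-17.8))"
```

```text
t 3.1 q [-29.   14.1  83.1   0.   82.9 -11.2] p [ 0.5765 -0.2606  0.1791] open 0.0929 gf 0.0 F [0.1 0.2 0.4] T [-0.01 -0.04  0.02]
y [ 0.952 -0.305 -0.001] z [-0.001  0.001 -1.   ]
shift units [-0.03  0.24  2.53] turn units [-0.01 -0.    0.01]
```

Request:
move_arm --pt "0 0 0 0 0.12 0.3 93" --pt "0 0 0 0 0.12 0.5 93" --pt "0 0 0 0 0 0.6 93" --pt "0 0 0 0 0 0.6 93" --pt "0 0 0 0 0 0.5 93" --pt "0 0 0 0 0 0.03 93" --pt "0 0 0 0 0 0 93" --pt "0 0 0 0 0 0 0" --pt "0 0 0 0 0 0 0" --pt "0 0 0 0 0 0 0" --force 60

```text
t: 4.1
tool_pos: [0.5824, -0.2642, 0.1173]
orientation: [2.538, 1.849, 0.001]
force: [0.3, 0.9, -0.8]
opening: 0.0736
gripper_force: 0.0
```

Request:
move_arm --pt "0 0 0 0 0 0 0" --pt "0 0 0 0 0 0 0" --pt "0 0 0 0 0 0 0" --pt "0 0 0 0 0 0 0" --pt "0 0 0 0 0 0 0" --pt "0 0 0 0 0 0 0" --pt "0 0 0 0 0 0 0" --pt "0 0 0 0 0 0 0" --pt "0 0 0 0 0 0 0" --pt "0 0 0 0 0 0 0"

```text
t: 5.1
tool_pos: [0.5829, -0.2643, 0.1165]
orientation: [2.537, 1.849, 0.002]
force: [5.2, -1.3, -3.8]
opening: 0.0112
gripper_force: 59.5
```

```bash
python3 -c "
from h import *
delta([.582,-.263,.116],Rd(-17.8))"
```

```text
t 5.1 q [-29.   17.7  85.5   0.   76.6 -11.1] p [ 0.5829 -0.2643  0.1165] open 0.0112 gf 59.5 F [ 5.2 -1.3 -3.8] T [-0.39 -1.32  0.18]
y [ 0.952 -0.306  0.003] z [ 0.002 -0.001 -1.   ]
shift units [ 0.04 -0.05  0.02] turn units [ 0.02  0.   -0.01]
```

Request:
move_arm --pt "0 0 0 0 0 -0.2 0" --pt "0 0 0 0 0 -0.4 0" --pt "0 0 0 0 0 -0.6 0" --pt "0 0 0 0 0 -0.6 0" --pt "0 0 0 0 0 -0.6 0" --pt "0 0 0 0 0 -0.6 0" --pt "0 0 0 0 0 -0.6 0" --pt "0 0 0 0 0 -0.6 0" --pt "0 0 0 0 0 -0.5 0" --pt "0 0 0 0 0 -0.2 0"

```text
t: 6.1
tool_pos: [0.5825, -0.2643, 0.2412]
orientation: [2.537, 1.848, 0.002]
force: [-0.1, 0.1, -4.6]
opening: 0.0111
gripper_force: 59.5
```

```bash
cat >> h.py <<'E'
def Rt(h,tau): # tool tilted tau towards heading h, gear z=-tool y
    h,t=np.radians([h,tau]); u=np.array([np.cos(h),np.sin(h),0]); k=np.array([0,0,1.])
    z=np.sin(t)*u-np.cos(t)*k; y=-(np.cos(t)*u+np.sin(t)*k); return np.c_[np.cross(y,z),y,z]
E
python3 - <<'E'
from h import *
delta([.582,-.263,.226],Rd(-17.8))
C=Ro.from_euler('z',90,degrees=True)
def wrist(R,q1,q23):
    A=Ro.from_euler('ZY',[q1,q23],degrees=True)
    e=(A.inv()*Ro.from_matrix(R)*C.inv()).as_euler('ZYZ',degrees=True); return e.round(0)
print(wrist(Rd(-17.8),-29,103.2))
for q23 in(85,100,115):
  for h in (20,40,60,80,-60): 
    print(q23,h,[list(wrist(Rt(h,t),-10,q23)) for t in(0,25,50)])
E
```

```text
t 6.1 q [-29.   13.2  77.7   0.   89.  -11.1] p [ 0.5825 -0.2643  0.2412] open 0.0111 gf 59.5 F [-0.1  0.1 -4.6] T [-0.04 -0.18  0.03]
y [ 0.952 -0.307  0.003] z [ 0.002 -0.001 -1.   ]
shift units [ 0.04 -0.04  0.61] turn units [ 0.02  0.   -0.01]
[ -0.  77. -11.]
85 20 [[np.float64(0.0), np.float64(95.0), np.float64(150.0)], [np.float64(13.0), np.float64(73.0), np.float64(149.0)], [np.float64(29.0), np.float64(53.0), np.float64(141.0)]]
85 40 [[np.float64(0.0), np.float64(95.0), np.float64(130.0)], [np.float64(19.0), np.float64(79.0), np.float64(129.0)], [np.float64(41.0), np.float64(64.0), np.float64(122.0)]]
85 60 [[np.float64(-0.0), np.float64(95.0), np.float64(110.0)], [np.float64(23.0), np.float64(86.0), np.float64(110.0)], [np.float64(47.0), np.float64(78.0), np.float64(107.0)]]
85 80 [[np.float64(0.0), np.float64(95.0), np.float64(90.0)], [np.float64(25.0), np.float64(95.0), np.float64(92.0)], [np.float64(50.0), np.float64(93.0), np.float64(94.0)]]
85 -60 [[np.float64(0.0), np.float64(95.0), np.float64(-130.0)], [np.float64(-19.0), np.float64(79.0), np.float64(-129.0)], [np.f
[... 1136 characters left out ...]
p.float64(0.0), np.float64(65.0), np.float64(130.0)], [np.float64(25.0), np.float64(51.0), np.float64(117.0)], [np.float64(57.0), np.float64(44.0), np.float64(94.0)]]
115 60 [[np.float64(0.0), np.float64(65.0), np.float64(110.0)], [np.float64(28.0), np.float64(59.0), np.float64(97.0)], [np.float64(57.0), np.float64(59.0), np.float64(82.0)]]
115 80 [[np.float64(0.0), np.float64(65.0), np.float64(90.0)], [np.float64(27.0), np.float64(67.0), np.float64(79.0)], [np.float64(53.0), np.float64(74.0), np.float64(70.0)]]
115 -60 [[np.float64(0.0), np.float64(65.0), np.float64(-130.0)], [np.float64(-25.0), np.float64(51.0), np.float64(-117.0)], [np.float64(-57.0), np.float64(44.0), np.float64(-94.0)]]
```

Request:
move_arm --pt "0 0 0.933 0.724 -0.374 0 0" --pt "0 0 0.933 0.684 -0.443 0 0" --pt "0 0 0.933 0.638 -0.507 0 0" --pt "0 0 0.933 0.585 -0.567 0 0" --pt "0 0 0.933 0.527 -0.622 0 0" --pt "0 0 0.933 0.464 -0.67 0 0" --pt "0 0 0.933 0.396 -0.712 0 0" --pt "0 0 0.933 0.325 -0.747 0 0" --pt "0 0 0.933 0.25 -0.776 0 0" --pt "0 0 0.933 0.174 -0.796 0 0"

```text
t: 7.1
tool_pos: [0.548, -0.0622, 0.2386]
orientation: [-3.111, -0.435, 0.001]
force: [-0.3, -0.5, -4.8]
opening: 0.0117
gripper_force: 59.8
```

Request:
move_arm --pt "0 0 0.933 0 0 0 0" --pt "0 0 0.933 0 0 0 0" --pt "0 0 0.933 0 0 0 0" --pt "0 0 0.933 0 0 0 0" --pt "0 0 0.933 0 0 0 0" --pt "0 0 0.933 0 0 0 0" --pt "0 0 0.933 0 0 0 0" --pt "0 0 0.933 0 0 0 0" --pt "0 0 0.933 0 0 0 0" --pt "0 0 0.933 0 0 0 0"

```text
t: 8.1
tool_pos: [0.5481, -0.063, 0.2386]
orientation: [2.951, -1.076, -0.001]
force: [0.6, 0.2, -4.7]
opening: 0.0116
gripper_force: 59.8
```

Request:
move_arm --pt "0.83 0 0 0 0 0 0" --pt "0.83 0 0 0 0 0 0" --pt "0.83 0 0 0 0 0 0" --pt "0.83 0 0 0 0 0 0" --pt "0.83 0 0 0 0 0 0" --pt "0.83 0 0 0 0 0 0" --pt "0.83 0 0 0 0 0 0" --pt "0.83 0 0 0 0 0 0" --pt "0.83 0 0 0 0 0 0" --pt "0.83 0 0 0 0 0 0"

```text
t: 9.1
tool_pos: [0.5481, -0.0636, 0.2389]
orientation: [-2.16, 0.782, -0.366]
force: [-0.3, -0.0, -5.7]
opening: 0.012
gripper_force: 59.7
```

```bash
python3 -c "
from h import *
delta([.549,-.063,.077],Rt(50,50))
c=cam('side'); save(c,'side1.png')"
```

```text
t 9.1 q [-43.5  -9.  114.5  50.3  82.7  75.7] p [ 0.5481 -0.0636  0.2389] open 0.012 gf 59.7 F [-0.3 -0.  -5.7] T [-0.83  0.79  0.07]
y [-0.412 -0.495 -0.765] z [ 0.491  0.587 -0.644]
shift units [0.   4.93 4.2 ] turn units [0.01 0.01 0.03]
```

View pics/side1.png

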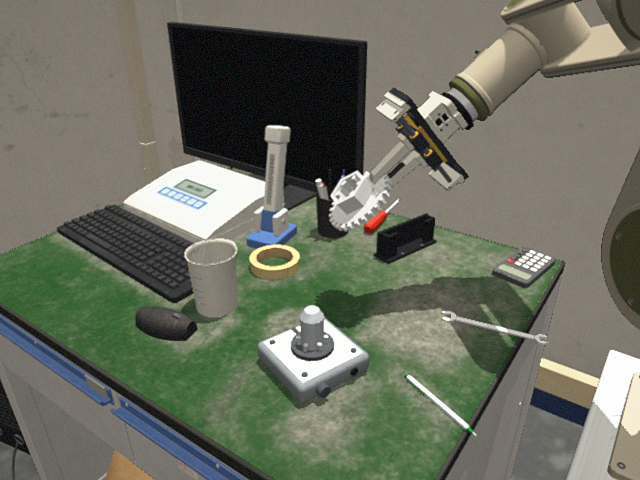

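The gear is held tilted, boss upward (picture at px (360,195)). Lowering it.

Request:
move_arm --pt "0 0 0 0 0.52 0.44 0" --pt "0 0 0 0 0.52 0.44 0" --pt "0 0 0 0 0.52 0.44 0" --pt "0 0 0 0 0.52 0.44 0" --pt "0 0 0 0 0.52 0.44 0" --pt "0 0 0 0 0.52 0.44 0" --pt "0 0 0 0 0.52 0.44 0" --pt "0 0 0 0 0.5 0.44 0" --pt "0 0 0 0 0.4 0.36 0" --pt "0 0 0 0 0.2 0.17 0"

```text
t: 10.15
tool_pos: [0.5483, -0.0616, 0.081]
orientation: [-2.161, 0.784, -0.361]
force: [-0.6, 0.0, -4.1]
opening: 0.0115
gripper_force: 59.7
```

```bash
python3 -c "
from h import *
delta([.549,-.063,.077],Rt(50,50))"
```

```text
t 10.15 q [-43.2   6.3 118.6  53.9  70.7  60.3] p [ 0.5483 -0.0616  0.081 ] open 0.0115 gf 59.7 F [-0.6  0.  -4.1] T [-0.79  0.72 -0.  ]
y [-0.415 -0.495 -0.764] z [ 0.488  0.588 -0.646]
shift units [0.06 0.14 0.08] turn units [0.04 0.04 0.  ]
```

Request:
move_arm --pt "0 0 0 0 0.06 0.05 0" --pt "0 0 0 0 0.06 0.05 0" --pt "0 0 0 0 0 0 12" --pt "0 0 0 0 0 0 25" --pt "0 0 0 0 0 0 40" --pt "0 0 0 0 0 0 50" --pt "0 0 0 0 0 0 60" --pt "0 0 0 0 0 0 70" --pt "0 0 0 0 0 0 80" --pt "0 0 0 0 0 0 93"

```text
t: 11.15
tool_pos: [0.5489, -0.0622, 0.0791]
orientation: [-2.161, 0.783, -0.363]
force: [-0.5, 0.2, -2.3]
opening: 0.0627
gripper_force: 0.8
```

Request:
move_arm --pt "0 0 0 0 0 0 93" --pt "0 0 0 0 0 0 93" --pt "0 0 0 0 0 0 93" --pt "0 0 0 0 0 0 93" --pt "0 0 0 0 0 0 93" --pt "0 0 0 0 0 0 93" --pt "0 0 0 0 0 0 93" --pt "0 0 0 0 0 0 93" --pt "0 0 0 0 0 0 93" --pt "0 0 0 0 0 0 93"

```text
t: 12.15
tool_pos: [0.549, -0.0624, 0.0791]
orientation: [-2.162, 0.783, -0.364]
force: [1.4, -0.1, -2.7]
opening: 0.0932
gripper_force: 0.8
```

```bash
python3 -c "
from h import *
delta([.549,-.063,.077],Rt(50,50))
c=cam('side'); f=c['frame'][150:400,240:560]; cv2.imwrite('pics/side2.png',cv2.resize(f,None,fx=2.4,fy=2.4)[:,:,::-1])"
```

```text
t 12.15 q [-43.2   6.6 118.6  54.   70.5  60. ] p [ 0.549  -0.0624  0.0791] open 0.0932 gf 0.8 F [ 1.4 -0.1 -2.7] T [-0.35  0.36 -0.01]
y [-0.413 -0.496 -0.764] z [ 0.489  0.587 -0.645]
shift units [0.02 0.08 0.04] turn units [0.03 0.02 0.02]
```

View pics/side2.png

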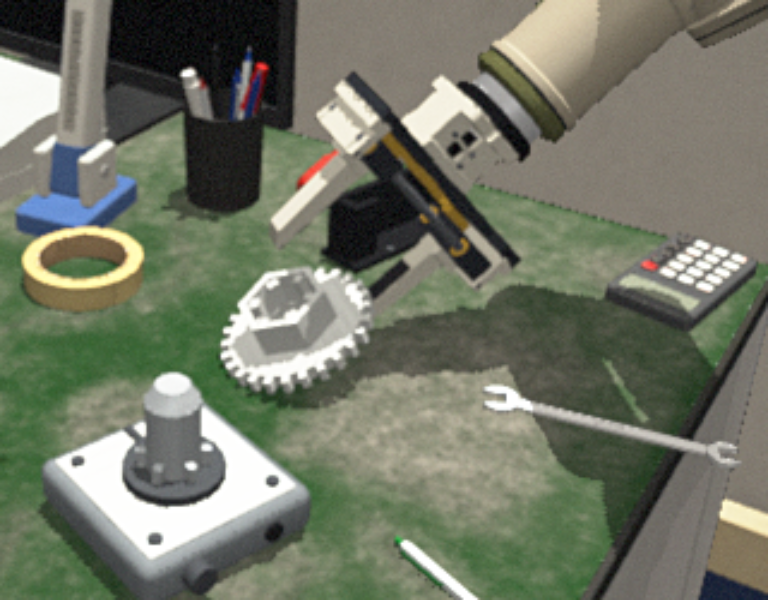

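The gear leans on the lower finger, boss up. Withdrawing horizontally, then upward.

Request:
move_arm --pt "0 0 0 0 0.2 -0.25 93" --pt "0 0 0 0 0.35 -0.42 93" --pt "0 0 0 0 0.35 -0.42 93" --pt "0 0 0 0 0.35 -0.42 93" --pt "0 0 0 0 0.35 -0.42 93" --pt "0 0 0 0 0.35 -0.42 93" --pt "0 0 0 0 0.2 -0.25 93" --pt "0 0 0 0 0 0 93" --pt "0 0 0 0 -0.4 -0.35 93" --pt "0 0 0 0 -0.7 -0.6 93"

```text
t: 13.2
tool_pos: [0.494, -0.1261, 0.1161]
orientation: [-2.16, 0.784, -0.36]
force: [-0.2, -0.9, 0.8]
opening: 0.0935
gripper_force: 0.0
```

Request:
move_arm --pt "0 0 0 0 -0.8 -0.68 93" --pt "0 0 0 0 -0.8 -0.68 93" --pt "0 0 0 0 -0.8 -0.68 93" --pt "0 0 0 0 -0.8 -0.68 93" --pt "-0.83 0 0 0 0 0 93" --pt "-0.83 0 0 0 0 0 93" --pt "-0.83 0 0 0 0 0 93" --pt "-0.83 0 0 0 0 0 93" --pt "-0.83 0 0 0 0 0 93" --pt "-0.83 0 0 0 0 0 93"

```text
t: 14.2
tool_pos: [0.4948, -0.1271, 0.223]
orientation: [-2.645, 0.958, -0.17]
force: [-0.4, 1.1, -0.3]
opening: 0.0931
gripper_force: 0.0
```

```bash
python3 - <<'E'
from h import *
delta([.549,-.063,.2],Rt(50,0))
c=cam('top'); save(c,'top3.png'); d=cam('side')
for n,c in(('top',c),('side',d)):
    W=cloud(c);b=(abs(W[...,0]-.56)<.1)&(abs(W[...,1]+.05)<.11)&(W[...,2]>.007)&(W[...,2]<.055);P=W[b]
    print(n,len(P),np.percentile(P,[.5,99.5],axis=0).round(4))
    h=np.histogram(P[:,2],np.arange(.006,.056,.004))[0];print(h)
    Q=P[P[:,2]>.034];print('boss',len(Q),Q.mean(0),cv2.minEnclosingCircle((Q[:,:2]*1000).astype(np.float32)))
    Q=P[(P[:,2]<.018)];print('disc',cv2.minEnclosingCircle((Q[:,:2]*1000).astype(np.float32)))
E
```

```text
t 14.2 q [-34.4 -12.2 107.3  19.8  83.2  93.3] p [ 0.4948 -0.1271  0.223 ] open 0.0931 gf 0.0 F [-0.4  1.1 -0.3] T [-0.04  0.07 -0.03]
y [-0.602 -0.723 -0.338] z [ 0.218  0.258 -0.941]
shift units [ 0.02 -2.85  2.  ] turn units [-3.29 -0.02  0.03]
top 1919 [[ 0.4861 -0.117   0.0071]
 [ 0.6404  0.0397  0.0442]]
[398 837 240  11  15  12  12 113 233  47   1   0]
boss 394 [ 0.55719758 -0.0509488   0.0393773 ] ((556.56640625, -51.309906005859375), 35.20718002319336)
disc ((560.6607666015625, -48.618831634521484), 145.2483367919922)
side 2040 [[ 0.497  -0.1042  0.0072]
 [ 0.6148  0.0096  0.0411]]
[195 894  93 105 104 115 119 177 237   1   0   0]
boss 415 [ 0.55602445 -0.0492749   0.03812907] ((556.0589599609375, -50.93874740600586), 36.098175048828125)
disc ((556.0133666992188, -50.39756393432617), 63.702674865722656)
```

View pics/top3.png

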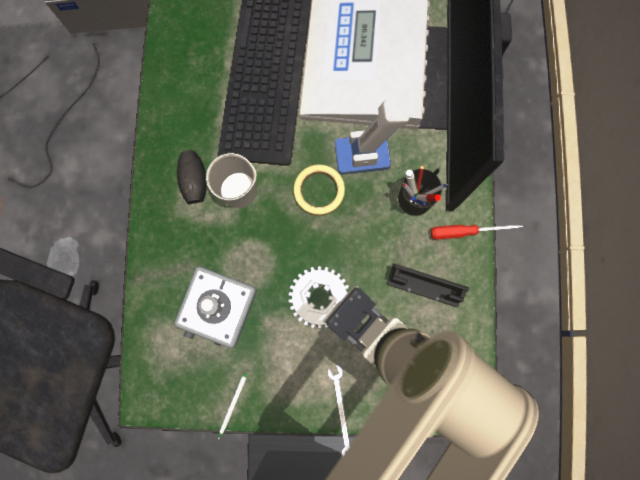

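The gear lies flat, boss up, at px (319,297), about (0.556,-0.051). Straightening the tool and stepping aside to see the slot.

Request:
move_arm --pt "-0.83 0 0 0 0 0 93" --pt "-0.83 0 0 0 0 0 93" --pt "-0.83 0 0 0 0 0 93" --pt "-0.8 0 0 0 0 0 93" --pt "0 0 0 0 0.7 0 93" --pt "0 0 0 0 0.7 0 93" --pt "0 0 0 0 0.7 0 93" --pt "0 0 -1 0 0.7 0 93" --pt "0 0 -1 0 0 0 93" --pt "0 0 -1 0 0 0 93"

```text
t: 15.3
tool_pos: [0.4488, -0.1813, 0.2208]
orientation: [-3.08, 0.589, -0.002]
force: [-0.3, 1.0, 0.1]
opening: 0.0932
gripper_force: 0.0
```

```bash
python3 - <<'E'
from h import *
delta([.556,-.0505,.15],Rd(-70))
c=cam('top'); W=cloud(c)
x0,y0=275,252; cr=c['frame'][y0:y0+90,x0:x0+90]
cv2.imwrite('pics/g4.png',cv2.resize(cr,None,fx=6.6,fy=6.6,interpolation=cv2.INTER_CUBIC)[:,:,::-1])
g=cv2.cvtColor(c['frame'],cv2.COLOR_RGB2GRAY)
cl=cv2.inRange(g,150,255); 
b=(abs(W[...,0]-.556)<.08)&(abs(W[...,1]+.05)<.08)
for lo,hi,n in((.033,.05,'boss'),(.007,.018,'disc')):
    m=b&(W[...,2]>lo)&(W[...,2]<hi);P=W[m];print(n,len(P),P.mean(0),cv2.minEnclosingCircle((P[:,:2]*1000).astype(np.float32)))
    if n=='boss':
        Q=(P[:,:2]*1000).astype(np.float32);ctr=np.array(cv2.minEnclosingCircle(Q)[0])
        ths=np.arange(0,60,1.)
        ext=[sum(np.ptp(Q@[np.cos(np.radians(t+k)),np.sin(np.radians(t+k))]) for k in(0,60,120)) /3 for t in ths]
        i=int(np.argmin(ext));print('flat normal deg mod60',ths[i],ext[i],max(ext))
E
```

```text
t 15.3 q [-28.3 -10.6 103.9   0.3  86.7  83.3] p [ 0.4488 -0.1813  0.2208] open 0.0932 gf 0.0 F [-0.3  1.   0.1] T [0.06 0.01 0.04]
y [-0.369 -0.93  -0.006] z [ 0.002  0.006 -1.   ]
shift units [ 2.06 -6.43  2.87] turn units [-0.06 -0.02 -6.94]
boss 400 [ 0.5573949  -0.05066791  0.03936276] ((556.6221313476562, -51.47539520263672), 35.17570877075195)
flat normal deg mod60 50.0 62.1994097178682 69.7011461758595
disc 1764 [ 0.55579589 -0.05120635  0.01173196] ((560.5989379882812, -46.349388122558594), 94.11309814453125)
```

View pics/g4.png

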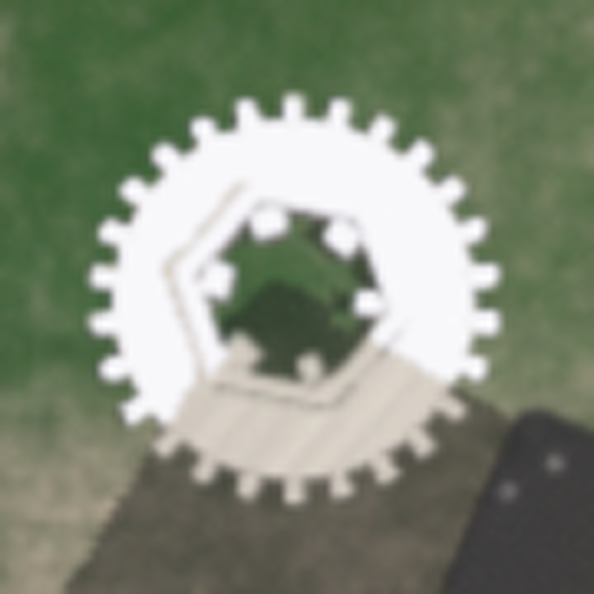

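Six lands are visible. The widest gap is at crop angle -42°, so the wide slot yaw is about -131° and the hex fit says -130°. Grasping by the boss with tool y at yaw -70°.

Request:
move_arm --pt "0 0 0 0.3 -0.92 0 93" --pt "0 0 0 0.3 -0.92 0 93" --pt "0 0 0 0.3 -0.92 0 93" --pt "0 0 0 0.3 -0.92 0 93" --pt "0 0 0 0.3 -0.92 0 93" --pt "0 0 0 0.3 -0.92 0 93" --pt "0 0 0 0.3 -0.92 0 93" --pt "0 0 -0.99 0 0 0 93" --pt "0 0 -0.99 0 0 0 93" --pt "0 0 -0.99 0 0 0 93"

```text
t: 16.35
tool_pos: [0.5577, -0.0508, 0.2212]
orientation: [-3.135, 0.105, -0.001]
force: [0.0, 0.6, -0.6]
opening: 0.093
gripper_force: 0.0
```

Request:
move_arm --pt "0 0 -0.99 0 0 0.5 93" --pt "0 0 -0.99 0 0 0.7 93" --pt "0 0 -0.99 0 0 0.8 93" --pt "0 0 -0.99 0 0 0.8 93" --pt "0 0 0 0 0 0.8 93" --pt "0 0 0 0 0 0.8 93" --pt "0 0 0 0 0 0.8 93" --pt "0 0 0 0 0 0.7 93" --pt "0 0 0 0 0 0.5 93" --pt "0 0 0 0 0 0 93"

```text
t: 17.35
tool_pos: [0.5566, -0.0507, 0.0594]
orientation: [-3.091, -0.536, 0.002]
force: [-0.4, -0.0, -0.1]
opening: 0.0929
gripper_force: 0.0
```

```bash
python3 -c "
from h import *
delta([.5563,-.0511,.0275],Rd(-70))"
```

```text
t 17.35 q [-10.6   9.8 101.2   0.2  69.1  59.6] p [ 0.5566 -0.0507  0.0594] open 0.0929 gf 0.0 F [-0.4 -0.  -0.1] T [ 0.    0.04 -0.03]
y [ 0.336 -0.942 -0.005] z [-0.002  0.004 -1.   ]
shift units [-0.01  0.02  1.28] turn units [-0.05  0.   -0.06]
```

Request:
move_arm --pt "-0.05 0 -0.06 0 0 0.3 93" --pt "0 0 0 0 0 0.4 93" --pt "0 0 0 0 0 0.4 93" --pt "0 0 0 0 0 0.18 93" --pt "0 0 0 0 0 0 93" --pt "0 0 0 0 0 0 50" --pt "0 0 0 0 0 0 50" --pt "0 0 0 0 0 0 50" --pt "0 0 0 0 0 0 50" --pt "0 0 0 0 0 0 50" --force 40

```text
t: 18.35
tool_pos: [0.5589, -0.0512, 0.03]
orientation: [3.09, 0.548, 0.006]
force: [1.2, -0.3, 1.5]
opening: 0.0616
gripper_force: 40.0
```

Request:
move_arm --pt "0 0 0 0 0 0 50" --pt "0 0 0 0 0 0 50" --pt "0 0 0 0 0 0 50" --pt "0 0 0 0 0 0 50" --pt "0 0 0 0 0 -0.1 50" --pt "0 0 0 0 0 -0.3 50" --pt "0 0 0 0 0 -0.8 50" --pt "0 0 0 0 0 -1 50" --pt "0 0 0 0 0 -1 50" --pt "0 0 0 0 0 -1 50"

```text
t: 19.35
tool_pos: [0.5575, -0.0507, 0.1353]
orientation: [3.091, 0.548, 0.003]
force: [0.4, -0.7, -4.1]
opening: 0.0617
gripper_force: 40.0
```

```bash
python3 -c "
from h import *
delta([.531,.154,.16],Rd(37.6))"
```

```text
t 19.35 q [-10.4   4.8  98.1  -0.1  76.9  59.5] p [ 0.5575 -0.0507  0.1353] open 0.0617 gf 40.0 F [ 0.4 -0.7 -4.1] T [ 0.06 -0.01  0.01]
y [ 0.344 -0.939  0.003] z [ 0.002 -0.002 -1.   ]
shift units [ 1.82 -8.05 -1.01] turn units [  0.03   0.02 -17.91]
```

Request:
move_arm --pt "0 0 0 0 0 -0.7 50" --pt "0 0 0 0 0 -0.7 50" --pt "0 0 0 0.2 -0.6 0 50" --pt "0 0 0 0.2 -0.9 0 50" --pt "0 0 0 0.2 -0.9 0 50" --pt "0 0 0 0.2 -0.9 0 50" --pt "0 0 0 0.2 -0.9 0 50" --pt "0 0 0 0.2 -0.9 0 50" --pt "0 0 0 0.2 -0.9 0 50" --pt "0 0 0 0.2 -0.9 0 50"

```text
t: 20.35
tool_pos: [0.5349, 0.1266, 0.1678]
orientation: [3.091, 0.549, 0.002]
force: [-0.5, 0.1, -4.1]
opening: 0.0614
gripper_force: 40.0
```

Request:
move_arm --pt "0 0 0 0.2 -0.9 0 50" --pt "0 0 -0.99 0 -0.25 0 50" --pt "0 0 -0.99 0 0 0 50" --pt "0 0 -0.99 0 0 0 50" --pt "0 0 -0.99 0 0 0 50" --pt "0 0 -0.99 0 0 0 50" --pt "0 0 -0.99 0 0 0 50" --pt "0 0 -0.99 0 0 0 50" --pt "0 0 -0.99 0 0 0 50" --pt "0 0 -0.99 0 0 0 50"

```text
t: 21.35
tool_pos: [0.5299, 0.1543, 0.1676]
orientation: [2.509, 1.885, -0.001]
force: [-0.5, -0.2, -4.6]
opening: 0.0616
gripper_force: 40.0
```

Request:
move_arm --pt "0 0 -1 0 0 0 50" --pt "0 0 -1 0 0 0 50" --pt "0 0 -1 0 0 0 50" --pt "0 0 -1 0 0 0 50" --pt "0 0 -1 0 0 0 50" --pt "0 0 -1 0 0 0 50" --pt "0 0 -1 0 0 0 50" --pt "0 0 -1 0 0 0 50" --pt "0 0 -1 0 0 0 50" --pt "0 0 0 0 0 0 50"

```text
t: 22.35
tool_pos: [0.53, 0.1542, 0.1678]
orientation: [1.384, 2.818, -0.003]
force: [0.6, -0.2, -4.6]
opening: 0.062
gripper_force: 40.0
```

```bash
python3 - <<'E'
from h import *
delta([.531,.154,.1],Rd(37.6))
c=cam('side'); f=c['frame'][200:400,220:460]; cv2.imwrite('pics/side5.png',cv2.resize(f,None,fx=3,fy=3,interpolation=cv2.INTER_CUBIC)[:,:,::-1])
# gear rim from side camera depth, spindle visible below
W=cloud(c)
b=(abs(W[...,0]-.531)<.09)&(abs(W[...,1]-.154)<.09)
P=W[b&(W[...,2]>.135)&(W[...,2]<.158)];print('disc',len(P),cv2.minEnclosingCircle((P[:,:2]*1000).astype(np.float32)),np.percentile(P[:,2],[1,50,99]))
E
```

```text
t 22.35 q [ 11.    2.2  97.4  -0.2  80.4 -26.7] p [0.53   0.1542 0.1678] open 0.062 gf 40.0 F [ 0.6 -0.2 -4.6] T [ 0.01 -0.11  0.03]
y [ 0.791  0.611 -0.   ] z [ 0.002 -0.003 -1.   ]
shift units [-0.02  0.03  2.71] turn units [-0.    0.03  0.02]
disc 2239 ((530.0470581054688, 153.6276092529297), 62.71956253051758) [0.13837968 0.14900559 0.15747702]
```

View pics/side5.png

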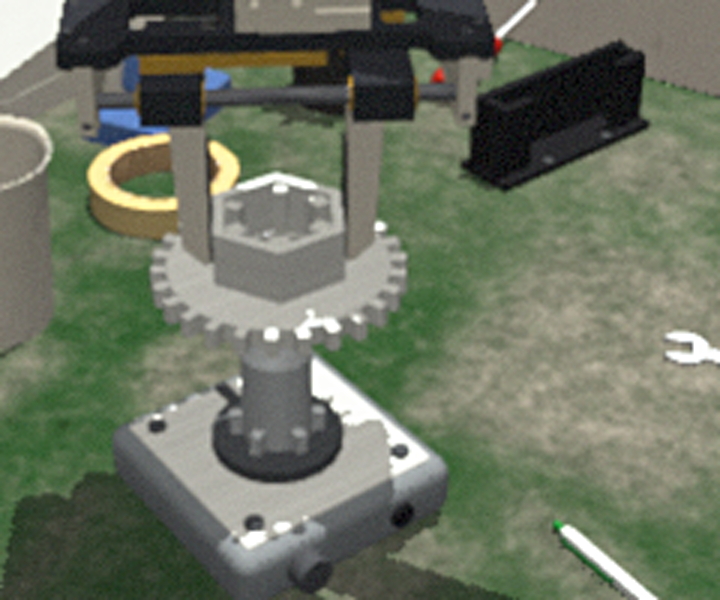

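The gear is centred above the spindle (crop px (278,350)). Lowering in stages and watching the force.

Request:
move_arm --pt "0 0 0 0 0.03 0.3 50" --pt "0 0 0 0 0 0.3 50" --pt "0 0 0 0 0 0.3 50" --pt "0 0 0 0 0 0.2 50" --pt "0 0 0 0 0 0.2 50" --pt "0 0 0 0 0 0.2 50" --pt "0 0 0 0 0 0.1 50" --pt "0 0 0 0 0 0 50" --pt "0 0 0 0 0 0 50" --pt "0 0 0 0 0 0 50"

```text
t: 23.4
tool_pos: [0.5321, 0.154, 0.1294]
orientation: [1.386, 2.814, -0.0]
force: [-0.5, -0.2, -4.4]
opening: 0.062
gripper_force: 40.0
```

```bash
python3 -c "
from h import *
delta([.531,.154,.1],Rd(37.6))"
```

```text
t 23.4 q [ 11.    4.2  99.4  -0.2  76.1 -26.6] p [0.5321 0.154  0.1294] open 0.062 gf 40.0 F [-0.5 -0.2 -4.4] T [-0.02 -0.04  0.03]
y [0.793 0.61  0.002] z [ 0.004 -0.002 -1.   ]
shift units [ 0.03 -0.04  1.18] turn units [ 0.02  0.04 -0.  ]
```

Request:
move_arm --pt "0 0 0 0 -0.03 0.15 50" --pt "0 0 0 0 0 0.15 50" --pt "0 0 0 0 0 0.15 50" --pt "0 0 0 0 0 0.15 50" --pt "0 0 0 0 0 0.15 50" --pt "0 0 0 0 0 0.15 50" --pt "0 0 0 0 0 0.1 50" --pt "0 0 0 0 0 0 50" --pt "0 0 0 0 0 0 50" --pt "0 0 0 0 0 0 50"

```text
t: 24.4
tool_pos: [0.5314, 0.1546, 0.1039]
orientation: [1.385, 2.815, 0.002]
force: [0.5, 5.8, -4.6]
opening: 0.062
gripper_force: 40.0
```

```bash
python3 -c "
from h import *
delta([.531,.154,.1],Rd(37.6))"
```

```text
t 24.4 q [ 1.100e+01  5.600e+00  1.008e+02 -1.000e-01  7.340e+01 -2.660e+01] p [0.5314 0.1546 0.1039] open 0.062 gf 40.0 F [ 0.5  5.8 -4.6] T [ 1.12 -0.17 -0.01]
y [0.792 0.61  0.003] z [ 0.004 -0.001 -1.   ]
shift units [-0.01 -0.03  0.16] turn units [ 0.03  0.03 -0.  ]
```

Request:
move_arm --pt "0 0 0 0.03 0.025 0 50" --pt "0 0 0 0 0 0.08 50" --pt "0 0 0 0 0 0.08 50" --pt "0 0 0 0 0 0.08 50" --pt "0 0 0 0 0 0.08 50" --pt "0 0 0 0 0 0.08 50" --pt "0 0 0 0 0 0 50" --pt "0 0 0 0 0 0 50" --pt "0 0 0 0 0 0 50" --pt "0 0 0 0 0 0 50"

```text
t: 25.4
tool_pos: [0.5314, 0.1547, 0.0937]
orientation: [1.386, 2.815, -0.0]
force: [-1.2, 5.4, -4.4]
opening: 0.0615
gripper_force: 40.0
```

```bash
python3 -c "
from h import *
delta([.531,.154,.077],Rd(37.6))"
```

```text
t 25.4 q [ 11.    6.3 101.1  -0.2  72.4 -26.5] p [0.5314 0.1547 0.0937] open 0.0615 gf 40.0 F [-1.2  5.4 -4.4] T [ 0.99 -0.01  0.02]
y [0.793 0.61  0.002] z [ 0.004 -0.002 -1.   ]
shift units [-0.01 -0.03  0.67] turn units [ 0.02  0.04 -0.  ]
```

Request:
move_arm --pt "0 0 0 0.03 0.025 0 50" --pt "0 0 0 0 0 0.06 50" --pt "0 0 0 0 0 0.06 50" --pt "0 0 0 0 0 0.06 50" --pt "0 0 0 0 0 0.06 50" --pt "0 0 0 0 0 0.06 50" --pt "0 0 0 0 0 0 50" --pt "0 0 0 0 0 0 50" --pt "0 0 0 0 0 0 50" --pt "0 0 0 0 0 0 50"

```text
t: 26.4
tool_pos: [0.5317, 0.1554, 0.0867]
orientation: [1.386, 2.814, -0.001]
force: [-0.0, -0.9, -5.1]
opening: 0.0616
gripper_force: 40.0
```

```bash
python3 -c "
from h import *
delta([.531,.154,.077],Rd(37.6))"
```

```text
t 26.4 q [ 11.1   6.8 101.4  -0.2  71.6 -26.4] p [0.5317 0.1554 0.0867] open 0.0616 gf 40.0 F [-0.  -0.9 -5.1] T [ 0.04 -0.14  0.04]
y [0.793 0.61  0.002] z [ 0.004 -0.002 -1.   ]
shift units [-0.03 -0.06  0.39] turn units [ 0.02  0.04 -0.  ]
```

Already below the spline tops, so it has meshed. Going down to the shoulder.

Request:
move_arm --pt "0 0 0 0 0 0.06 50" --pt "0 0 0 0 0 0.06 50" --pt "0 0 0 0 0 0.06 50" --pt "0 0 0 0 0 0.06 50" --pt "0 0 0 0 0 0.05 50" --pt "0 0 0 0 0 0 50" --pt "0 0 0 0 0 0 50" --pt "0 0 0 0 0 0 50" --pt "0 0 0 0 0 0 93" --pt "0 0 0 0 0 0 93"

```text
t: 27.4
tool_pos: [0.5323, 0.1555, 0.0802]
orientation: [1.385, 2.813, 0.001]
force: [1.5, -0.8, -0.1]
opening: 0.0735
gripper_force: 0.0
```

Request:
move_arm --pt "0 0 0 0 0 0 93" --pt "0 0 0 0 0 0 93" --pt "0 0 0 0 0 0 93" --pt "0 0 0 0 0 0 93" --pt "0 0 0 0 0 0 93" --pt "0 0 0 0 0 0 93" --pt "0 0 0 0 0 0 93" --pt "0 0 0 0 0 0 93" --pt "0 0 0 0 0 0 93" --pt "0 0 0 0 0 0 93"

```text
t: 28.4
tool_pos: [0.5316, 0.1554, 0.0793]
orientation: [1.386, 2.814, -0.001]
force: [-0.7, 0.8, 0.6]
opening: 0.093
gripper_force: 0.0
```

```bash
python3 - <<'E'
from h import *
delta([.531,.154,.077],Rd(37.6))
W=cloud(cam('side'))
b=(abs(W[...,0]-.531)<.075)&(abs(W[...,1]-.154)<.075)&(W[...,2]>.03)
h,e=np.histogram(W[b][:,2],np.arange(.03,.12,.004));print([(round(x,3),int(k)) for x,k in zip(e,h)])
E
```

```text
t 28.4 q [ 11.1   7.3 101.7  -0.2  70.8 -26.4] p [0.5316 0.1554 0.0793] open 0.093 gf 0.0 F [-0.7  0.8  0.6] T [-0.1  -0.13  0.01]
y [0.793 0.61  0.001] z [ 0.004 -0.003 -1.   ]
shift units [-0.03 -0.05  0.09] turn units [ 0.01  0.04 -0.  ]
[(np.float64(0.03), 310), (np.float64(0.034), 568), (np.float64(0.038), 910), (np.float64(0.042), 101), (np.float64(0.046), 31), (np.float64(0.05), 158), (np.float64(0.054), 263), (np.float64(0.058), 1426), (np.float64(0.062), 148), (np.float64(0.066), 86), (np.float64(0.07), 123), (np.float64(0.074), 145), (np.float64(0.078), 171), (np.float64(0.082), 255), (np.float64(0.086), 426), (np.float64(0.09), 109), (np.float64(0.094), 112), (np.float64(0.098), 130), (np.float64(0.102), 122), (np.float64(0.106), 181), (np.float64(0.11), 85), (np.float64(0.114), 47)]
```

Disc top at about 0.060 and boss top at about 0.088 mean the gear is home. Retreating straight up and checking.

Request:
move_arm --pt "0 0 0 0 0 -0.2 93" --pt "0 0 0 0 0 -0.5 93" --pt "0 0 0 0 0 -0.7 93" --pt "0 0 0 0 0 -0.7 93" --pt "0 0 0 0 0 -0.7 93" --pt "0 0 0 0 0 -0.7 93" --pt "0 0 0 0 0 -0.7 93" --pt "0 0 0 0 0 -0.4 93" --pt "0 0 0 0 0 -0.1 93" --pt "0 0 0 0 0 0 93"

```text
t: 29.45
tool_pos: [0.5313, 0.1557, 0.1972]
orientation: [1.385, 2.814, -0.0]
force: [-0.8, 0.3, -0.8]
opening: 0.0928
gripper_force: 0.0
```

```bash
python3 - <<'E'
from h import *
delta([.531,.154,.077],Rd(37.6))
c=cam('side');W=cloud(c)
b=(abs(W[...,0]-.531)<.075)&(abs(W[...,1]-.154)<.075)
for lo,hi in((.055,.064),(.083,.093)):
    P=W[b&(W[...,2]>lo)&(W[...,2]<hi)];A=np.c_[P[:,:2]-P[:,:2].mean(0),np.ones(len(P))];print(len(P),np.linalg.lstsq(A,P[:,2],rcond=None)[0],cv2.minEnclosingCircle((P[:,:2]*1000).astype(np.float32)))
f=c['frame'][200:400,220:460]; cv2.imwrite('pics/side6.png',cv2.resize(f,None,fx=3,fy=3,interpolation=cv2.INTER_CUBIC)[:,:,::-1])
E
```

```text
t 29.45 q [ 11.2   1.1  95.4  -0.2  83.3 -26.4] p [0.5313 0.1557 0.1972] open 0.0928 gf 0.0 F [-0.8  0.3 -0.8] T [ 0.   -0.15  0.01]
y [0.793 0.61  0.002] z [ 0.005 -0.002 -1.   ]
shift units [-0.02 -0.06  4.81] turn units [ 0.02  0.04 -0.  ]
1882 [-0.00318439  0.01096718  0.05975929] ((532.85107421875, 154.40899658203125), 62.657752990722656)
596 [ 0.00066958 -0.00181647  0.08707111] ((533.0333251953125, 154.58753967285156), 35.65800094604492)
```

View pics/side6.png

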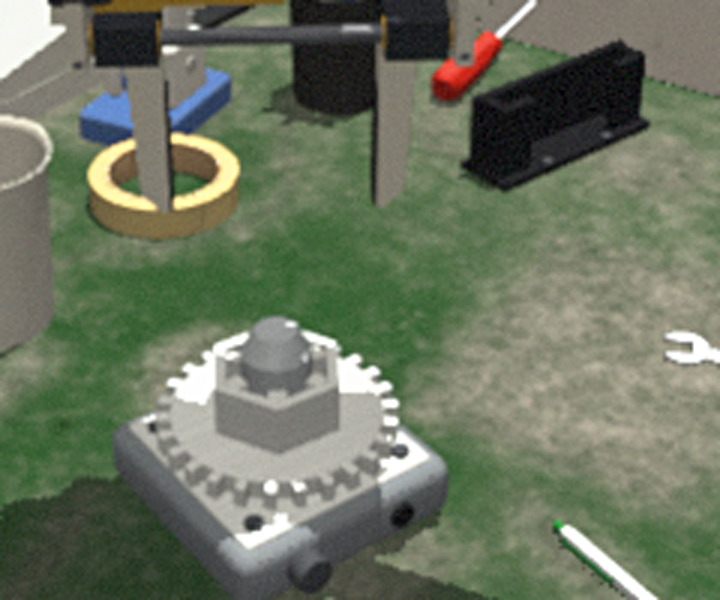

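The gear sits level and home on the shoulder (crop px (278,420)), and the gripper is clear of it. Handing in.

```bash
python3 -c "
from plant import close_job
print(close_job())"
```

```text
the job is handed in; nothing more can be done
None
```

The gear was laid flat boss-up and released, then taken by its boss and set over the spindle. It meshed and sits level on the shoulder, let go. The beaker, pen pot and tape roll were not touched, and the job was handed in at about 29 s (`close_job()` returned no verdict).

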